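# Set the last deck panel of a shelf stand to the spacer and hold it

### The job

The loose end panel of the shelf stand still has to be set with a joint for the dividers: pick up the orange spacer and lower it (do not drop it) into the one joint that is wide enough for it, near the middle of the joint's length, until its flange rests flat on the panels, and let go of it. Then push the loose panel up to it until there is no play left between panel, spacer and the fixed panel, and finish while still holding it firmly pressed there, so that I can drive the screws from below. Keep the loose panel lying flat on its beams and leave the other things on the desk and deck where they are.

Things in the scene. Friction and masses are not known exactly. Their poses are not given: they have to be found in the camera images.
- stand: Fixed low shelf stand of dark green slotted angle, 320 (x) by 580 (y) mm, corner posts 150 mm high. Origin on the desk under its centre; x points away from the robot, y left, yaw within 0.2 rad. Its two step beams run along y; their ledges, 100 mm above the desk, carry white deck panels, and their upstands (top 122 mm) keep the panels in place in x with 2 mm play.
- deck_top (a point): Point on the deck's top, 130 mm above the stand's origin, same axes. Two fixed white panels (296 mm long in x, 30 thick) fill y = -92 to +92 mm; at one end beyond them lies the fixed end panel, at the other the loose panel, with a joint between. Outside the end panels' outer edges the space is free as far as the posts and low ties (top 60 mm above the desk) at y = +-290 mm.
- loose_panel: Loose white deck panel without screw heads, 296 (x) by 110 (y) by 30 mm high, about 0.5 kg, at the left or right end of the deck, axes parallel to the stand's; origin at the centre of its underside (100 mm above the desk). Slides in y on the beams with a few newtons. Its joint to the fixed panel is 19 to 25 mm wide at the start, 16 mm when tight on the spacer.
- end_panel: Fixed white end panel with four screw heads, 296 (x) by 136 (y) by 30 mm, at the other end of the deck; origin at the centre of its underside. Its joint to the next panel is only 6 to 12 mm wide: too narrow for the spacer.
- spacer_center (a point): Centre of the orange T-shaped spacer, 90 (x) by 40 (y) by 64 mm, 0.14 kg, upright on the middle panels, x within 1.2 rad of the stand's. Over its height z: -32 to -6 mm a blade 16 thick (y), 90 long, foot 12 thick below -26; -6 to 0 a flange 40 wide, rests on the panels when the blade is in the joint (centre then 136 mm above the desk); 0 to 32 a black grip rib 14 thick (y), 44 long (x).
- screw_box: Bystander, leave it: cardboard box of screws, 45 by 70 by 34 mm, on the middle of the deck near its far edge; origin at the centre of its underside.
- mug: Bystander, leave it: blue mug, 80 mm wide, 92 mm high, on the desk; origin at the centre of its underside.
- hole_punch: Bystander, leave it: grey and black hole punch, 105 by 95 by 60 mm, on the desk; origin at the centre of its underside.
- tape_measure: Bystander, leave it: yellow tape measure, 72 by 70 by 34 mm, on the desk; origin at the centre of its underside.
- mallet: Bystander, leave it: rubber mallet lying on the desk, handle along x, 295 by 100 by 60 mm; origin at the middle of its handle.
- screw_jar: Bystander, leave it: clear jar with red cap, 64 mm wide, 75 mm high, on the desk; origin at the centre of its underside.
Things that resemble listed ones, but are neither listed nor needed, are in the scene too. What is shaped like the part that bears spacer_center but pink is not meant.

How it is judged (in metres and radians):
On the way:
1. the spacer is seated in the wide joint beside the loose panel, its flange on the panels, and let go (((y of spacer_center in the frame of stand between 0.097 and 0.114 m and y of loose_panel in the frame of stand between 0.155 and 0.18 m) or (y of spacer_center in the frame of stand between -0.114 and -0.097 m and y of loose_panel in the frame of stand between -0.18 and -0.155 m)) and z of spacer_center in the frame of stand between 0.131 and 0.14 m and x of spacer_center in the frame of stand between -0.07 and 0.07 m and angle between spacer_center's own z axis and vertical below 0.08 rad and angle between the x axis of spacer_center and the x axis of stand, either way round below 0.08 rad and z of loose_panel in the frame of stand between 0.097 and 0.103 m and contact force between the fingers and spacer below 0.1 N), for 0.2 s.
At the end, for the whole second after the job is handed in: Spacer upright in the wide joint, flange on the deck (4 mm), within 70 mm of the joint's middle; loose panel on its beams, square (0.03 rad), joint 16 mm wide within 2.5 mm; fingers press the panel with over 3 N, over 2 N reaching spacer and fixed panel; all still (((y of spacer_center in the frame of stand between 0.096 and 0.104 m and y of loose_panel in the frame of stand between 0.158 and 0.1655 m) or (y of spacer_center in the frame of stand between -0.104 and -0.096 m and y of loose_panel in the frame of stand between -0.1655 and -0.158 m)) and z of spacer_center in the frame of stand between 0.131 and 0.14 m and x of spacer_center in the frame of stand between -0.07 and 0.07 m and angle between spacer_center's own z axis and vertical below 0.08 rad and angle between the x axis of spacer_center and the x axis of stand, either way round below 0.08 rad and z of loose_panel in the frame of stand between 0.097 and 0.103 m and angle between the y axis of loose_panel and the y axis of stand, either way round below 0.03 rad and contact force between the fingers and loose_panel above 3 N and contact force between loose_panel and spacer above 2 N and contact force between spacer and stand above 2 N and linear speed of each of loose_panel, spacer below 0.01 m/s); the arm keeps its last pose, push and grip.
It fails at once if the loose panel is lifted or tipped (angle between loose_panel's own z axis and vertical above 0.12 rad or z of loose_panel in the frame of stand above 0.115 m).
It fails at once if the spacer is dropped or thrown (linear speed of spacer above 0.8 m/s and contact force between the fingers and spacer below 0.05 N).
It fails at once if a bystander is shifted by more than 30 mm (distance of any of screw_box, mug, hole_punch, tape_measure, mallet, screw_jar from where it was at the start of the episode above 0.03 m).
It also fails if it takes over 64 s, if anything falls off the work surface, if the arm or the gripper's body presses on something with over 40 N, if the wrist force passes 120 N, or if a joint passes its speed limit or range.

### The arm

A 7-joint arm with a two-finger parallel gripper is mounted at the origin on the work surface. World frame = base frame: x ahead of the robot, y to its left, z up, the work surface at z = 0. Lengths are in mm, angles in rad, forces in N, time in s.
With the tool pointing down it reaches from about 350 to 900 mm from the base axis. Payload 7.2 kg.
Tool frame: the origin (TCP) lies midway between the tips of the shut fingers; the grasp point (between the pads) lies 19 mm behind it; z points along the fingers, y is the direction in which the jaws open and shut (so a half turn about z gives the same grasp; the last joint's range is limited). The gripper opens to 88 mm and grips with 3 to 60 N. Pads are 20 mm wide; open, the fingers measure 115 mm over their backs; the gripper's body (75 mm by 178 mm) begins 61 mm behind the grasp point.
Start: joints at [1.239, 0.411, -0.013, 1.596, 0.006, 1.134, -0.082], TCP at [162.957, -603.385, 222.653] pointing down, gripper open.
Joint ranges: [-2.95, 2.95], [-0.29, 1.99], [-1.47, 1.44], [0.14, 2.54], [-1.03, 4.17], [0.13, 1.85], [-2.86, 2.86]. Speed limits (rad/s): [2.39, 2.39, 3.01, 3.01, 3.14, 3.14, 3.14].

### API

Orientations are given as a 3x3 rotation matrix whose columns are the frame's x, y, z axes.
In Python, from rig import r gives the robot as it stands.
- The arm moves only by the shell command python3 -m jog 'ROWS'. ROWS is JSON, a list of rows, each a list of 3 entries, a list of its own where there are three numbers: the shift along the tool's x, y, z in mm, then the turn, a rotation vector about the tool's x, y, z in rad, then the opening in per cent of the stroke, from 0 (shut) to 100 (fully open). In form: [[[x, y, z], [wx, wy, wz], claw], ...]. A call has 1 to 12 rows; each row shifts and turns the pose as measured when the row begins, along the tool's axes as they then stand; what a row does not reach is not made up. A row lasts 1/12 s, in which the tool goes at most 41.7 mm and 7.16 degrees, less where a joint would pass 70% of its speed; a pose out of reach is approached as far as the arm can. A call with a gripper value outside its range is refused whole. The fingers move at their own pace and stop on an object; the grip force is fixed at half the most. Time passes only in rows, so rows that do not move let the fingers close. It gives the time, the measured TCP pose, the force and the opening at its end, in the units of the state.
- r.read_state(): the state, without advancing time (a new reading comes with each control period).
- r.grab_frame(name): name is "scene" or "side" or "wrist"; returns a dict with "color" (384x512x3 uint8, red, green, blue), "range_z" (384x512 float32, mm along the optical axis (not along the pixel's ray), 0 where there is no reading), "fovy" (degrees; the focal length in pixels is half the picture's height over the tangent of half this angle, whatever the lens; pixels are square), "cx", "cy" (the principal point, pixels), "distortion" ([k1, k2, p1, p2, k3] as OpenCV has them; the pictures are not rectified), "R" (3x3) and "t" (3): a world point X has camera coordinates R X + t. Camera axes: x right, y down, z forward; pixel columns grow to the right and rows downward; lengths in mm; the calibration is good to about 2 mm. A picture is of the moment at which its call begins.
- r.finish_job(): hands the job in, once; it reports no verdict.
The state is a dict: "clock": time; "qpos": joint angles; "qvel": joint speeds; "effort": joint torques, N m; "position": TCP position; "orientation": TCP orientation; "wrist_force": force on the tool from outside, world axes, zero at the start; "torque": the same for the moment, N m; "grip_width": finger opening in mm.
Only numpy, scipy, OpenCV 4.12 (cv2) and the standard library are available. Lean on these libraries where they do the work, as an engineer would, in place of code of your own. Each camera call takes 0.05 s, during which the arm holds its last target. There are 200 camera calls.

## Working session

There is one attempt and no reset: what is moved stays moved. The work goes in short steps, Python scripts to look and compute and a shell command to move; the robot and the scene stay as the last step left them, time stands still between calls to the robot, and variables do not carry over. Pictures are saved under pics/ and viewed, about 8 in all and at most 12, crops included, and the job is handed in when it is done.

```bash
ls; mkdir -p pics; cat > h.py <<'E'
from rig import r
import numpy as np, cv2
def K(f):
    h=384; fl=h/2/np.tan(np.radians(f["fovy"])/2)
    return np.array([[fl,0,f["cx"]],[0,fl,f["cy"]],[0,0,1.]])
def cast(f,uv,z):
    """pixels -> world points on plane z"""
    uv=np.asarray(uv,float).reshape(-1,1,2)
    n=cv2.undistortPoints(uv,K(f),np.array(f["distortion"])).reshape(-1,2)
    R=np.array(f["R"]);t=np.array(f["t"])
    d=np.c_[n,np.ones(len(n))]@R; c=-R.T@t
    return c+d*((z-c[2])/d[:,2])[:,None]
def cloud(f):
    Z=f["range_z"]; v,u=np.mgrid[:384,:512]
    n=cv2.undistortPoints(np.stack([u,v],-1).reshape(-1,1,2).astype(float),K(f),np.array(f["distortion"])).reshape(384,512,2)
    P=np.dstack([n*Z[...,None],Z])
    W=(P-np.array(f["t"]))@np.array(f["R"])
    W[Z==0]=np.nan
    return W
def proj(f,X):
    R=np.array(f["R"])
    p,_=cv2.projectPoints(np.asarray(X,float).reshape(-1,1,3),cv2.Rodrigues(R)[0],np.array(f["t"],float),K(f),np.array(f["distortion"]))
    return p.reshape(-1,2)
def grab(n,name=None):
    f=r.grab_frame(n)
    if name: cv2.imwrite(f"pics/{name}.png",f["color"][...,::-1]); np.save(f"pics/{name}.npy",f,allow_pickle=True)
    return f
E
python3 - <<'E'
from h import *
a=grab("scene","s0");b=grab("side","d0");
cv2.imwrite("pics/both.png",np.vstack([a["color"],b["color"]])[...,::-1][:, :])
im=cv2.imread("pics/both.png");cv2.imwrite("pics/both.png",cv2.resize(np.hstack([a["color"],b["color"]])[...,::-1],(800,300)))
for f in(a,b): print(-np.array(f["R"]).T@f["t"],np.array(f["R"])[2],f["fovy"])
print(r.read_state())
E
```

```text
pics
[1115.49492921  345.86537902 1243.02644612] [-0.43827019 -0.2852649  -0.85237502] 54.13633350324571
[  97.53563782 1112.11437126 1585.63459632] [ 0.22158672 -0.6004695  -0.76833307] 45.67014369847175
{'clock': 0.1, 'qpos': array([ 1.23880625,  0.41180012, -0.012696  ,  1.59695723,  0.0055812 ,
        1.13434039, -0.08219716]), 'qvel': array([-0.00196242, -0.0012951 , -0.00064057, -0.00271404,  0.00126317,
       -0.00135663,  0.00095899]), 'effort': array([ 2.24257623e-03, -5.89097857e+01,  6.43576551e-01, -2.91709828e+01,
       -5.38102817e-02,  1.44489107e-02,  5.20303774e-05]), 'position': array([ 162.79887942, -602.93741654,  221.90688425]), 'orientation': array([[ 9.65407519e-01,  2.60745276e-01, -4.72879521e-04],
       [ 2.60745688e-01, -9.65406521e-01,  1.39157152e-03],
       [-9.36752726e-05, -1.46673491e-03, -9.99998920e-01]]), 'wrist_force': array([-0.32814122, -0.04276484, -0.42691409]), 'torque': array([-0.00667614, -0.00976438,  0.0218121 ]), 'grip_width': 87.88151280131399}
```

View pics/s0.png

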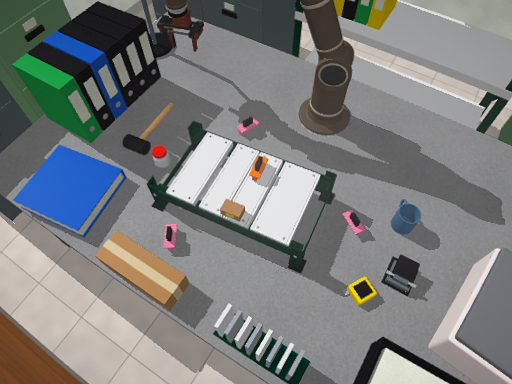

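View pics/d0.png

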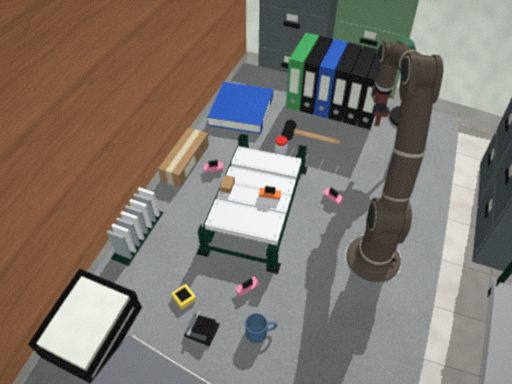

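The scene view shows the stand at about (245,190) px. The orange spacer is at (259,167), the screw box at (232,210), and the pink look-alikes are off the deck. Next I'll measure the panels with a white mask at z=130 and the spacer with an orange mask.

```bash
python3 - <<'E'
from h import *
for n in("s0","d0"):
    f=np.load(f"pics/{n}.npy",allow_pickle=True).item()
    W=cloud(f);c=f["color"].astype(int)
    hsv=cv2.cvtColor(f["color"],cv2.COLOR_RGB2HSV)
    m=(abs(W[...,2]-130)<15)&(hsv[...,1]<40)&(hsv[...,2]>150)
    k,lab,st,ce=cv2.connectedComponentsWithStats(m.astype(np.uint8),connectivity=4)
    print(n)
    for i in range(1,k):
        if st[i,4]<150: continue
        P=W[lab==i]
        v,u=np.nonzero(lab==i)
        X=cast(f,np.c_[u,v],130)[:,:2]
        rc=cv2.minAreaRect(X.astype(np.float32))
        print(st[i,4],np.round(rc[0],1),np.round(rc[1],1),round(rc[2],2),'z',np.nanmedian(P[:,2]))
    o=(hsv[...,0]>5)&(hsv[...,0]<14)&(hsv[...,1]>200)&(hsv[...,2]>120)&(W[...,2]>120)&(W[...,2]<220)
    P=W[o]; top=o&(abs(W[...,2]-162)<5)
    v,u=np.nonzero(o);X=cast(f,np.c_[u,v],162)[:,:2]
    print('or',o.sum(),np.nanmin(P,0),np.nanmax(P,0),P.mean(0),cv2.minAreaRect(X.astype(np.float32)))
    x=cv2.resize(f["color"][110:280,140:350] if n=="s0" else f["color"][130:275,190:310],None,fx=3.6,fy=3.6,interpolation=cv2.INTER_CUBIC)
    cv2.imwrite(f"pics/{n}c.png",x[...,::-1])
E
```

```text
s0
2102 [ 570.4 -237.4] [298.9 112.8] 6.26 z 129.91792011235765
3121 [551.7 -70.4] [299.2 185.6] 6.23 z 129.75471973372402
3090 [533.7  98.5] [298.9 136.9] 6.28 z 129.6612611846011
339 [528.5 731.5] [ 44.4 365.3] 87.45 z 129.80771208966314
or 89 [440.00369732 -68.36864245 157.16929229] [529.17140624 -17.87678809 166.06413083] [492.42154796 -41.27786767 161.85870373] ((483.5342712402344, -42.888999938964844), (85.37210845947266, 36.980587005615234), 13.5862398147583)
d0
360 [ -234.8 -2198.5] [114.8 696. ] 89.68 z 130.155618574115
5455 [546.1 -54.1] [300.4 474.3] 6.32 z 129.45730679943574Traceback (most recent call last):
  File "<stdin>", line 18, in <module>
  File "h.py", line 9, in cast
    n=cv2.undistortPoints(uv,K(f),np.array(f["distortion"])).reshape(-1,2)
      ~~~~~~~~~~~~~~~~~~~^^^^^^^^^^^^^^^^^^^^^^^^^^^^^^^^^^^
cv2.error: OpenCV(4.12.0) /io/opencv/modules/calib3d/src/undistort.dispatch.cpp:347: error: (-215:Assertion failed) CV_IS_MAT(_src) && CV_IS_MAT(_dst) && (_src->rows == 1 || _src->cols == 1) && (_dst->rows == 1 || _dst->cols == 1) && _src->cols + _src->rows - 1 == _dst->rows + _dst->cols - 1 && (CV_MAT_TYPE(_src->type) == CV_32FC2 || CV_MAT_TYPE(_src->type) == CV_64FC2) && (CV_MAT_TYPE(_dst->type) == CV_32FC2 || CV_MAT_TYPE(_dst->type) == CV_64FC2) in function 'cvUndistortPointsInternal'
```

View pics/s0c.png

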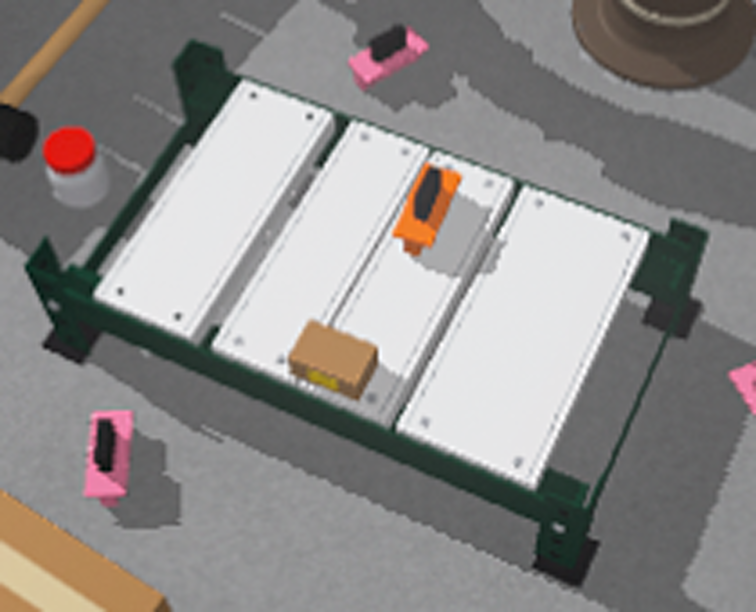

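The wide joint is on the −y side: the loose panel is 110 mm wide with a joint of about 21 mm, against about 10 mm on the other side. The stand is at about (552,−70) with a yaw of about 6.25°, and the spacer is at about (484,−43) with its long axis near 13.6°. I'll go above the spacer and look with the wrist camera.

```bash
python3 -m jog '[[[25,-25,-8],[0,0,0],100],[[25,-25,-8],[0,0,0],100],[[25,-25,-8],[0,0,0],100],[[25,-25,-8],[0,0,0],100],[[25,-25,-8],[0,0,0],100],[[25,-25,-8],[0,0,0],100],[[25,-25,0],[0,0,0],100],[[25,-25,0],[0,0,0],100],[[25,-25,0],[0,0,0],100],[[25,-25,0],[0,0,0],100],[[25,-25,0],[0,0,0],100],[[25,-25,0],[0,0,0],100]]'
```

```text
clock: 1.1
position: [375.9, -224.3, 266.9]
orientation: [[0.969, 0.246, -0.008], [0.247, -0.969, 0.005], [-0.006, -0.007, -1.0]]
wrist_force: [0.1, -0.3, -0.5]
grip_width: 88.1
```

```bash
python3 -m jog '[[[25,-25,-6],[0,0,0],100],[[25,-25,-6],[0,0,0],100],[[25,-25,-6],[0,0,0],100],[[25,-25,-6],[0,0,0],100],[[20,-20,0],[0,0,0],100],[[20,-20,0],[0,0,0],100],[[5,-5,0],[0,0,0],100],[[0,0,0],[0,0,0],100],[[0,0,0],[0,0,0],100]]'; python3 - <<'E'
from h import *
f=grab("wrist","w1"); s=r.read_state();print(s["position"],-np.array(f["R"]).T@f["t"])
W=cloud(f);hsv=cv2.cvtColor(f["color"],cv2.COLOR_RGB2HSV)
o=(hsv[...,0]>4)&(hsv[...,0]<15)&(hsv[...,1]>190)&(hsv[...,2]>100)&(W[...,2]>157)&(W[...,2]<168)
print(o.sum())
v,u=np.nonzero(o);X=cast(f,np.c_[u,v],162)[:,:2]
rc=cv2.minAreaRect(X.astype(np.float32));print(rc)
E
```

```text
clock: 1.85
position: [484.5, -29.7, 290.8]
orientation: [[0.966, 0.257, -0.009], [0.257, -0.966, 0.008], [-0.007, -0.01, -1.0]]
wrist_force: [-1.3, 0.2, 0.3]
grip_width: 87.6
[484.25155933 -30.22271445 290.77512003] [562.87342002 -10.43201376 452.05616386]
1781
((482.18096923828125, -43.9459228515625), (88.25969696044922, 38.06111526489258), 11.051334381103516)
```

View pics/w1.png

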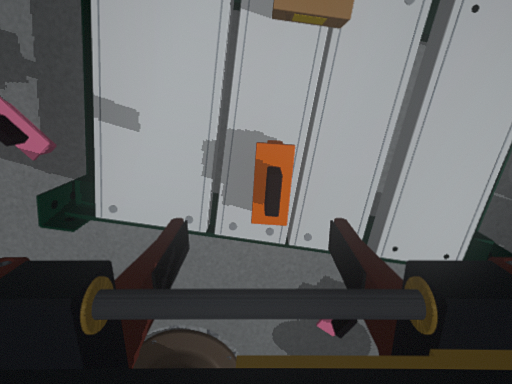

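The wrist view shows the spacer at px (272,183) and the wide joint on the right, around px (410,130). I'll centre over the spacer and align with it.

```bash
python3 -m jog '[[[-5.7,13,20],[-0.01,0.007,0.068],100],[[0,0,20],[0,0,0],100],[[0,0,20],[0,0,0],100],[[0,0,0],[0,0,0],100],[[0,0,0],[0,0,0],100]]'; python3 - <<'E'
from h import *
f=np.load("pics/w1.npy",allow_pickle=True).item()
W=cloud(f);g=cv2.cvtColor(f["color"],cv2.COLOR_RGB2GRAY)
th=np.radians(6.25);x=np.array([np.cos(th),np.sin(th)]);y=np.array([-x[1],x[0]])
v,u=np.mgrid[:384,:512];X=cast(f,np.c_[u.ravel(),v.ravel()],130)[:,:2]-[551.7,-70.4]
S=np.stack([X@x,X@y],-1).reshape(384,512,2)
for row in (70,100,130,160,190,210):
    c=np.arange(330,480); print(row,[(int(k),int(S[row,k,0]),round(float(S[row,k,1]),1),int(g[row,k])) for k in c if -122<S[row,k,1]<-86][::2])
E
```

```text
clock: 2.32
position: [479.3, -52.9, 229.5]
orientation: [[0.984, 0.177, 0.0], [0.177, -0.984, -0.004], [-0.001, 0.004, -1.0]]
wrist_force: [1.5, -0.1, 0.6]
grip_width: 87.9
70 [(406, 69, -86.1, 165), (408, 69, -88.1, 164), (410, 69, -90.1, 161), (412, 70, -92.2, 101), (414, 70, -94.2, 99), (416, 70, -96.2, 101), (418, 70, -98.3, 95), (420, 71, -100.3, 87), (422, 71, -102.3, 88), (424, 71, -104.4, 88), (426, 72, -106.4, 88), (428, 72, -108.4, 87), (430, 72, -110.5, 85), (432, 72, -112.5, 100), (434, 73, -114.5, 163), (436, 73, -116.5, 162), (438, 73, -118.6, 163), (440, 74, -120.6, 116)]
100 [(398, 39, -86.7, 167), (400, 39, -88.8, 166), (402, 39, -90.9, 142), (404, 40, -93.0, 99), (406, 40, -95.1, 98), (408, 40, -97.2, 98), (410, 41, -99.3, 89), (412, 41, -101.4, 87), (414, 41, -103.5, 87), (416, 42, -105.6, 88), (418, 42, -107.7, 87), (420, 42, -109.7, 86), (422, 42, -111.8, 91), (424, 43, -113.9, 154), (426, 43, -116.0, 162), (428, 43, -118.1, 164), (430, 44, -120.2, 109)]
130 [(389, 7, -86.3, 167), (391, 7, -88.4, 166), (393, 7, -90.6, 140), (395, 8, -92.7, 97), (397, 8, -94.9, 9
[... 729 characters left out ...]
, -62, -90.9, 133), (378, -62, -93.2, 100), (380, -61, -95.5, 103), (382, -61, -97.8, 100), (384, -60, -100.1, 88), (386, -60, -102.5, 87), (388, -60, -104.8, 88), (390, -59, -107.1, 90), (392, -59, -109.4, 88), (394, -59, -111.7, 91), (396, -58, -114.0, 161), (398, -58, -116.3, 167), (400, -58, -118.6, 166), (402, -57, -120.9, 132)]
210 [(367, -88, -87.1, 167), (369, -88, -89.4, 167), (371, -87, -91.8, 84), (373, -87, -94.2, 74), (375, -87, -96.5, 75), (377, -86, -98.9, 85), (379, -86, -101.2, 88), (381, -85, -103.6, 88), (383, -85, -105.9, 88), (385, -85, -108.3, 89), (387, -84, -110.6, 87), (389, -84, -113.0, 131), (391, -84, -115.4, 166), (393, -83, -117.7, 166), (395, -83, -120.1, 125)]
```

```bash
python3 -m jog '[[[4.5,-8.3,0],[0.004,0,-0.012],100],[[0,0,0],[0,0,0],100],[[0,0,0],[0,0,0],100]]'; python3 - <<'E'
from h import *
f=grab("wrist","w2"); s=r.read_state();print(s["position"],s["orientation"])
W=cloud(f);hsv=cv2.cvtColor(f["color"],cv2.COLOR_RGB2HSV)
o=(hsv[...,0]>4)&(hsv[...,0]<15)&(hsv[...,1]>190)&(hsv[...,2]>100)&(W[...,2]>157)&(W[...,2]<168)
v,u=np.nonzero(o);X=cast(f,np.c_[u,v],162)[:,:2]
print(cv2.minAreaRect(X.astype(np.float32)),o.sum(),u.min(),u.max(),v.min(),v.max())
k=(hsv[...,2]<70)&(abs(W[...,2]-194)<4)&(v.min()-30<np.mgrid[:384,:512][0])
k,l,st,ce=cv2.connectedComponentsWithStats(k.astype(np.uint8))
for i in range(1,k):
  if st[i,4]>200:
    v,u=np.nonzero(l==i);X=cast(f,np.c_[u,v],194)[:,:2];print(st[i],cv2.minAreaRect(X.astype(np.float32)))
E
```

```text
clock: 2.57
position: [482.8, -45.2, 231.8]
orientation: [[0.982, 0.186, 0.001], [0.186, -0.982, -0.001], [0.001, 0.001, -1.0]]
wrist_force: [-0.4, 0.3, 0.5]
grip_width: 87.6
[483.08159151 -44.84418783 232.03884615] [[ 9.82384201e-01  1.86865638e-01  1.58565032e-03]
 [ 1.86867171e-01 -9.82384795e-01 -8.79997847e-04]
 [ 1.39327741e-03  1.16080197e-03 -9.99998356e-01]]
((482.1216125488281, -43.923805236816406), (88.7060546875, 38.45497131347656), 10.984710693359375) 3087 233 279 148 246
[247 185  19  55 967] ((482.681640625, -43.69573974609375), (43.46306610107422, 13.213106155395508), 11.061737060546875)
```

```bash
python3 -m jog '[[[0,-1,15],[0,0,0],100],[[0,0,15],[0,0,0],100],[[0,0,15],[0,0,0],100],[[0,0,10],[0,0,0],100],[[0,0,4],[0,0,0],100],[[0,0,0],[0,0,0],100],[[0,0,0],[0,0,0],100]]'
```

```text
clock: 3.2
position: [486.9, -43.2, 175.8]
orientation: [[0.982, 0.188, 0.011], [0.188, -0.982, -0.002], [0.01, 0.004, -1.0]]
wrist_force: [0.8, 0.7, 0.1]
grip_width: 87.9
```

```bash
python3 -m jog '[[[-4,-0.5,4],[0.004,-0.01,-0.003],100],[[0,0,4],[0,0,0],100],[[0,0,0],[0,0,0],100],[[0,0,0],[0,0,0],100]]'
```

```text
clock: 3.53
position: [483.7, -43.5, 169.0]
orientation: [[0.981, 0.192, 0.002], [0.192, -0.981, -0.0], [0.002, 0.001, -1.0]]
wrist_force: [0.4, -0.1, 0.4]
grip_width: 88.0
```

```bash
python3 -m jog '[[[-1,0,2],[0,0,0],100],[[0,0,0],[0,0,0],0],[[0,0,0],[0,0,0],0],[[0,0,0],[0,0,0],0],[[0,0,0],[0,0,0],0],[[0,0,0],[0,0,0],0],[[0,0,0],[0,0,0],0],[[0,0,0],[0,0,0],0],[[0,0,0],[0,0,0],0],[[0,0,0],[0,0,0],0]]'
```

```text
clock: 4.37
position: [483.1, -43.8, 167.5]
orientation: [[0.981, 0.191, 0.003], [0.191, -0.981, -0.001], [0.003, 0.001, -1.0]]
wrist_force: [0.6, -0.3, -0.2]
grip_width: 31.5
```

```bash
python3 -m jog '[[[0,0,0],[0,0,0],0],[[0,0,0],[0,0,0],0],[[0,0,0],[0,0,0],0],[[0,0,0],[0,0,0],0],[[0,0,0],[0,0,0],0],[[0,0,0],[0,0,0],0]]'; python3 -m jog '[[[0,0,-6],[0,0,0],0],[[0,0,-15],[0,0,0],0],[[0,0,-15],[0,0,0],0],[[0,0,-8],[0,0,0],0],[[0,0,0],[0,0,0],0],[[0,0,0],[0,0,0],0]]'
```

```text
clock: 4.87
position: [483.1, -43.8, 167.5]
orientation: [[0.981, 0.191, 0.003], [0.191, -0.981, -0.001], [0.003, 0.001, -1.0]]
wrist_force: [0.0, 0.1, 0.8]
grip_width: 13.9
clock: 5.37
position: [481.7, -43.7, 213.2]
orientation: [[0.981, 0.192, 0.0], [0.192, -0.981, 0.0], [0.0, 0.0, -1.0]]
wrist_force: [0.1, -0.1, -1.8]
grip_width: 13.7
```

```bash
python3 -m jog '[[[9,20,0],[0,0,0],0],[[9,24,0],[0,0,0],0],[[9,24,0],[0,0,0],0],[[9,24,0],[0,0,0],0],[[9,24,0],[0,0,0],0],[[9,22,0],[0,0,0.04],0],[[0,0,0],[0,0,0.04],0],[[0,0,0],[0,0,0],0],[[0,0,0],[0,0,0],0]]'
```

```text
clock: 6.12
position: [561.6, -173.8, 205.8]
orientation: [[0.994, 0.113, -0.008], [0.113, -0.994, 0.001], [-0.008, -0.001, -1.0]]
wrist_force: [-0.9, 0.2, -0.9]
grip_width: 13.9
```

```bash
python3 -m jog '[[[1,-1.9,0],[-0.001,0.008,0.004],0],[[0,0,0],[0,0,0],0],[[0,0,0],[0,0,0],0]]'; python3 - <<'E'
from h import *
f=grab("wrist","w3"); s=r.read_state();print(s["position"],s["orientation"])
W=cloud(f);hsv=cv2.cvtColor(f["color"],cv2.COLOR_RGB2HSV);g=cv2.cvtColor(f["color"],cv2.COLOR_RGB2GRAY)
th=np.radians(6.25);x=np.array([np.cos(th),np.sin(th)]);y=np.array([-x[1],x[0]])
def st(P): P=P[:,:2]-[551.7,-70.4]; return np.c_[P@x,P@y]
zc=s["position"][2]-5.5
o=(hsv[...,0]>4)&(hsv[...,0]<15)&(hsv[...,1]>190)&(hsv[...,2]>100)&(abs(W[...,2]-zc)<6)
v,u=np.nonzero(o);X=st(cast(f,np.c_[u,v],zc))
print('flange',cv2.minAreaRect(X.astype(np.float32)),o.sum(),'zmed',np.median(W[o][:,2]))
vv,uu=np.mgrid[:384,:512];S=st(cast(f,np.c_[uu.ravel(),vv.ravel()],130)).reshape(384,512,2)
for row in range(10,200,20):
    i=np.nonzero((S[row,:,1]<-80)&(S[row,:,1]>-130))[0]
    d=np.gradient(g[row].astype(float)); 
    e=[(int(k),int(S[row,k,0]),round(float(S[row,k,1]),1),int(d[k])) for k in i if abs(d[k])>18]
    print(row,e)
E
```

```text
clock: 6.37
position: [561.3, -169.7, 204.6]
orientation: [[0.994, 0.114, -0.001], [0.114, -0.994, 0.001], [-0.001, -0.002, -1.0]]
wrist_force: [-0.6, -0.1, -0.7]
grip_width: 13.7
[ 561.38113737 -169.43516946  204.73232939] [[ 9.93467021e-01  1.14116204e-01 -8.77704639e-04]
 [ 1.14117531e-01 -9.93465888e-01  1.64889247e-03]
 [-6.83804269e-04 -1.73828177e-03 -9.99998255e-01]]
flange ((-0.7165946960449219, -99.81169891357422), (85.21021270751953, 38.44246292114258), 0.5067518353462219) 2864 zmed 198.61206671147346
10 [(236, 142, -82.9, -19), (238, 142, -84.3, 22), (247, 142, -90.9, -23), (248, 142, -91.6, -71), (249, 142, -92.3, -53), (275, 142, -111.2, 19), (276, 142, -111.9, 35), (277, 142, -112.7, 37), (278, 142, -113.4, 38), (286, 142, -119.2, -19), (287, 142, -119.9, -24), (289, 142, -121.4, 24)]
30 [(236, 129, -82.6, -24), (238, 129, -84.1, 24), (248, 129, -91.5, -55), (249, 129, -92.2, -53), (274, 129, -110.7, 21), (277, 129, -113.0, 41), (278, 129, -113.7, 27), (285, 129, -118.9, -21), (286, 129, -119.6, -26), (288, 129, -121.1, 26), (289, 129, -121.8, 19)]
50 [(236, 115, -82.4
[... 971 characters left out ...]
-113.5, 34), (283, 72, -119.1, -20), (284, 72, -119.9, -23), (286, 72, -121.5, 24)]
130 [(237, 56, -82.0, -21), (238, 56, -82.9, -22), (240, 56, -84.5, 25), (248, 56, -91.0, -22), (249, 56, -91.8, -56), (250, 56, -92.6, -31), (274, 56, -112.2, 19), (275, 56, -113.0, 41), (276, 56, -113.8, 25), (283, 56, -119.6, -24), (285, 56, -121.2, 25)]
150 [(238, 40, -82.6, -25), (240, 40, -84.2, 27), (248, 40, -90.9, -20), (249, 40, -91.7, -55), (250, 40, -92.6, -32), (274, 40, -112.5, 30), (275, 40, -113.4, 40), (282, 40, -119.2, -30), (283, 40, -120.0, -21), (284, 40, -120.9, 31), (285, 40, -121.7, 23)]
170 [(291, 23, -127.3, 31), (292, 23, -128.2, 18)]
190 [(290, 5, -127.1, 19), (291, 5, -128.0, 23)]
```

View pics/w3.png

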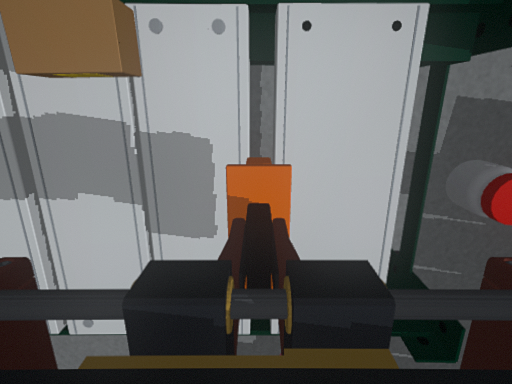

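```bash
python3 -m jog '[[[0,2.8,8],[-0.001,0,0.007],0],[[0,0,8],[0,0,0],0],[[0,0,8],[0,0,0],0],[[0,0,0],[0,0,0],0],[[0,0,0],[0,0,0],0],[[0,0,0],[0,0,0],0]]'; cat > chk.py <<'E'
from h import *
import sys
f=grab("wrist",sys.argv[1]); s=r.read_state();p=s["position"];O=s["orientation"]
W=cloud(f);hsv=cv2.cvtColor(f["color"],cv2.COLOR_RGB2HSV)
th=np.radians(6.25);x=np.array([np.cos(th),np.sin(th)]);y=np.array([-x[1],x[0]])
def st(P): P=P[:,:2]-[551.7,-70.4]; return np.c_[P@x,P@y]
zc=p[2]-5.5
o=(hsv[...,0]>4)&(hsv[...,0]<15)&(hsv[...,1]>190)&(hsv[...,2]>100)&(abs(W[...,2]-zc)<6)
v,u=np.nonzero(o);X=st(cast(f,np.c_[u,v],zc))
print('flange',cv2.minAreaRect(X.astype(np.float32)),'zmed',np.median(W[o][:,2]))
print('tcp stand',st(p[None]),'z',p[2],'yaw',np.degrees(np.arctan2(O[1,0],O[0,0]))-6.25,'lvl wx,wy',O.T@[0,0,-1],'F',s["wrist_force"],s["grip_width"])
E
python3 chk.py w4
```

```text
clock: 6.92
position: [561.2, -171.3, 178.0]
orientation: [[0.994, 0.109, -0.001], [0.109, -0.994, 0.0], [-0.001, -0.001, -1.0]]
wrist_force: [0.3, 0.1, -1.8]
grip_width: 14.3
flange ((-1.0776863098144531, -101.1841049194336), (38.60939025878906, 85.06188201904297), 89.90708923339844) zmed 172.03854574061887
tcp stand [[  -1.50269508 -101.29289817]] z 178.19079576759287 yaw 0.014639725237889145 lvl wx,wy [7.26896936e-04 4.39494530e-04 9.99999639e-01] F [ 0.54537663  0.35583646 -1.23361147] 13.859209447111102
```

```bash
python3 -m jog '[[[0,1.3,4],[0,0,0],0],[[0,0,4],[0,0,0],0],[[0,0,4],[0,0,0],0],[[0,0,4],[0,0,0],0],[[0,0,3],[0,0,0],0],[[0,0,0],[0,0,0],0],[[0,0,0],[0,0,0],0]]'; python3 chk.py w5
```

```text
clock: 7.55
position: [561.8, -172.9, 157.6]
orientation: [[0.994, 0.109, 0.0], [0.109, -0.994, 0.0], [0.0, -0.0, -1.0]]
wrist_force: [0.7, -0.9, -2.1]
grip_width: 13.6
flange ((-0.666229248046875, -102.89459991455078), (38.640926361083984, 85.09217071533203), 89.93426513671875) zmed 151.59471315225593
tcp stand [[  -1.14963847 -102.95288568]] z 157.57435677841536 yaw 0.0011357073745914548 lvl wx,wy [-1.63256001e-04  1.72901038e-04  9.99999972e-01] F [-0.46640742  0.36396599 -1.40042825] 13.691264290828004
```

The foot is in the joint (blade bottom at about 120 mm) with no contact force. I'll lower it the rest of the way.

```bash
python3 -m jog '[[[0,-0.2,3],[0,0,0],0],[[0,0,3],[0,0,0],0],[[0,0,3],[0,0,0],0],[[0,0,2],[0,0,0],0],[[0,0,0],[0,0,0],0],[[0,0,0],[0,0,0],0]]'; python3 chk.py w6
```

```text
clock: 8.1
position: [562.0, -172.6, 145.8]
orientation: [[0.994, 0.109, 0.001], [0.109, -0.994, -0.0], [0.001, 0.0, -1.0]]
wrist_force: [0.2, 0.3, -0.8]
grip_width: 13.7
flange ((-0.4243049621582031, -102.68267059326172), (38.670188903808594, 85.06939697265625), 89.90753173828125) zmed 139.81116542436743
tcp stand [[  -0.95479129 -102.80597128]] z 145.76570060590407 yaw 0.0012267312635936278 lvl wx,wy [-7.08882878e-04 -1.52085459e-04  9.99999737e-01] F [-0.20616089 -0.51350313 -2.21365153] 13.489898902560508
```

```bash
python3 -m jog '[[[0,0,2],[0,0,0],0],[[0,0,1.5],[0,0,0],0],[[0,0,1],[0,0,0],0],[[0,0,1],[0,0,0],0],[[0,0,0],[0,0,0],0],[[0,0,0],[0,0,0],0]]'; python3 chk.py w7
```

```text
clock: 8.65
position: [562.5, -172.7, 142.2]
orientation: [[0.994, 0.109, 0.003], [0.109, -0.994, -0.001], [0.002, 0.001, -1.0]]
wrist_force: [0.2, -0.1, -1.5]
grip_width: 13.9
flange ((0.09014511108398438, -102.85026550292969), (38.67251968383789, 85.05504608154297), 89.80610656738281) zmed 136.24422933796853
tcp stand [[  -0.39751544 -102.91588704]] z 142.0986797649984 yaw -0.006898234407983317 lvl wx,wy [-0.00233674 -0.00136671  0.99999634] F [ 0.30236497  0.3832258  -1.0755829 ] 13.542587704922248
```

```bash
python3 -m jog '[[[0,0,1],[0,0,0],0],[[0,0,1],[0,0,0],0],[[0,0,1],[0,0,0],0],[[0,0,1],[0,0,0],0],[[0,0,0],[0,0,0],0]]'; python3 chk.py w8
```

```text
clock: 9.12
position: [562.7, -172.8, 141.8]
orientation: [[0.994, 0.108, 0.004], [0.108, -0.994, -0.003], [0.003, 0.003, -1.0]]
wrist_force: [-0.1, -0.9, -2.1]
grip_width: 13.8
flange ((0.23555755615234375, -102.9090805053711), (38.657432556152344, 85.00359344482422), 89.83546447753906) zmed 135.94263927228292
tcp stand [[  -0.15638143 -103.0214687 ]] z 141.78182685262797 yaw -0.031986279374434545 lvl wx,wy [-0.00346606 -0.00300285  0.99998948] F [-0.03516918 -0.61856223 -0.94910201] 13.755496667036573
```

```bash
python3 -m jog '[[[0,0,0],[0,0,0],50],[[0,0,0],[0,0,0],50],[[0,0,0],[0,0,0],50],[[0,0,0],[0,0,0],50],[[0,0,0],[0,0,0],50],[[0,0,0],[0,0,0],50],[[0,0,0],[0,0,0],50],[[0,0,-15],[0,0,0],50],[[0,0,-25],[0,0,0],50],[[0,0,-30],[0,0,0],50],[[0,0,-30],[0,0,0],50],[[0,0,0],[0,0,0],50]]'; python3 -m jog '[[[0,0,0],[0,0,0],100]]'; python3 - <<'E'
from h import *
f=grab("wrist","w9"); s=r.read_state();p=s["position"];O=s["orientation"];print(p,O)
W=cloud(f);hsv=cv2.cvtColor(f["color"],cv2.COLOR_RGB2HSV)
th=np.radians(6.25);x=np.array([np.cos(th),np.sin(th)]);y=np.array([-x[1],x[0]])
def st(P): P=P[:,:2]-[551.7,-70.4]; return np.c_[P@x,P@y]
o=(hsv[...,0]>4)&(hsv[...,0]<15)&(hsv[...,1]>190)&(hsv[...,2]>100)
v,u=np.nonzero(o&(abs(W[...,2]-136)<6));X=st(cast(f,np.c_[u,v],136))
print('flange',cv2.minAreaRect(X.astype(np.float32)),np.median(W[v,u,2]),W[v,u,2].std())
for q in [(-0,-223),(0,-290)]: print((np.array([551.7,-70.4])+q[0]*x+q[1]*y))
E
```

```text
clock: 10.17
position: [561.1, -172.1, 242.3]
orientation: [[0.994, 0.109, -0.002], [0.109, -0.994, 0.0], [-0.002, -0.0, -1.0]]
wrist_force: [1.2, -0.5, -0.4]
grip_width: 43.9
clock: 10.25
position: [561.4, -172.3, 243.2]
orientation: [[0.994, 0.109, -0.0], [0.109, -0.994, -0.001], [-0.001, 0.0, -1.0]]
wrist_force: [0.8, 0.5, -0.7]
grip_width: 47.8
[ 561.85400052 -172.25155032  243.5811956 ] [[ 9.94059713e-01  1.08834754e-01  5.32936311e-04]
 [ 1.08835108e-01 -9.94059580e-01 -6.86286717e-04]
 [ 4.55078600e-04  7.40212157e-04 -9.99999622e-01]]
flange ((-1.1791229248046875, -103.00236511230469), (38.104713439941406, 86.9622802734375), 89.89273834228516) 135.63936216002782 0.679903884924221
[ 575.97731309 -292.07456342]
[ 583.27139371 -358.67633808]
```

View pics/w9.png

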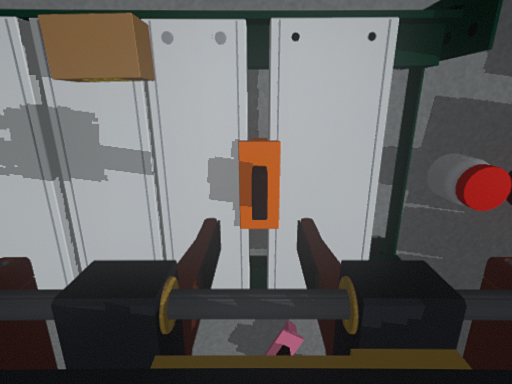

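The spacer is seated: px (259,185), flange z 135.6, square to the stand to 0.1°, stand y −103. Next I move outside the loose panel (+tool y) and turn 90°, so both open fingers bear on its outer edge.

```bash
python3 -c "
from h import *
print(r.read_state()['qpos'])"; python3 -m jog '[[[0,20,0],[0,0,0],100],[[0,25,0],[0,0,0],100],[[0,25,0],[0,0,0],100],[[0,25,0],[0,0,0],100],[[0,25,0],[0,0,0],100],[[0,25,0],[0,0,0],100],[[0,5,0],[0,0,0],100],[[0,0,0],[0,0,0],100]]'
```

```text
[ 0.51988872  0.36207194 -0.40193563  1.64316285  0.15194802  1.1665934
 -1.38028355]
clock: 10.97
position: [576.6, -324.0, 234.0]
orientation: [[0.993, 0.115, -0.009], [0.115, -0.993, 0.004], [-0.009, -0.005, -1.0]]
wrist_force: [-0.3, -0.1, -0.2]
grip_width: 87.6
```

```bash
python3 -m jog '[[[0,0,0],[0,0,0.12],100],[[0,0,0],[0,0,0.12],100],[[0,0,0],[0,0,0.12],100],[[0,0,0],[0,0,0.12],100],[[0,0,0],[0,0,0.12],100],[[0,0,0],[0,0,0.12],100],[[0,0,0],[0,0,0.12],100],[[0,0,0],[0,0,0.12],100],[[0,0,0],[0,0,0.12],100],[[0,0,0],[0,0,0.12],100],[[0,0,0],[0,0,0.12],100],[[0,0,0],[0,0,0.12],100]]'; python3 -c "
from h import *
print(r.read_state()['qpos'])"
```

```text
clock: 11.97
position: [574.5, -303.9, 222.9]
orientation: [[0.193, -0.981, -0.022], [-0.981, -0.193, 0.02], [-0.024, 0.018, -1.0]]
wrist_force: [-0.6, -0.9, 0.5]
grip_width: 87.7
[ 0.44085046  0.47249651 -0.03443877  1.50060329  0.00650701  1.19743783
 -2.5398176 ]
```

```bash
python3 -m jog '[[[20,-1,0],[0.018,0.024,0.085],100],[[0,0,0],[0,0,0],100],[[0,0,0],[0,0,0],100]]'; python3 -c "
from h import *
s=r.read_state();print(s['qpos'],s['orientation'].T@[0,0,-1])"
```

```text
clock: 12.22
position: [579.7, -316.8, 220.3]
orientation: [[0.106, -0.994, -0.003], [-0.994, -0.106, 0.003], [-0.004, 0.003, -1.0]]
wrist_force: [-0.1, 1.0, -0.4]
grip_width: 87.4
[ 0.43537453  0.47673358 -0.01121618  1.49986415  0.00392584  1.16933509
 -2.61122855] [ 0.00350807 -0.00293845  0.99998953]
```

```bash
python3 -m jog '[[[7,0,10],[0.003,0.003,0],100],[[0,0,15],[0,0,0],100],[[0,0,15],[0,0,0],100],[[0,0,15],[0,0,0],100],[[0,0,15],[0,0,0],100],[[0,0,10],[0,0,0],100],[[0,0,6],[0,0,0],100],[[0,0,0],[0,0,0],100],[[0,0,0],[0,0,0],100]]'; python3 -c "
from h import *
s=r.read_state();print(s['qpos'],s['orientation'].T@[0,0,-1])"
```

```text
clock: 12.97
position: [579.5, -317.1, 125.2]
orientation: [[0.131, -0.991, -0.004], [-0.991, -0.131, 0.008], [-0.009, 0.003, -1.0]]
wrist_force: [1.2, 0.5, -0.5]
grip_width: 87.8
[ 0.44600633  0.56345039 -0.02267596  1.59439277  0.00757346  0.99068019
 -2.58787735] [ 0.0085008  -0.00271193  0.99996019]
```

```bash
python3 -m jog '[[[0,0,8],[0.003,0.008,0.022],100],[[0,0,7],[0,0,0],100],[[0,0,0],[0,0,0],100],[[0,0,0],[0,0,0],100]]'; python3 -c "
from h import *
s=r.read_state();print(s['qpos'],s['orientation'].T@[0,0,-1])"
```

```text
clock: 13.3
position: [580.6, -317.4, 110.7]
orientation: [[0.107, -0.994, 0.004], [-0.994, -0.107, -0.002], [0.002, -0.003, -1.0]]
wrist_force: [0.3, -0.5, 0.7]
grip_width: 87.4
[ 0.43749649  0.57425544 -0.01502732  1.61417855  0.00998021  0.94933803
 -2.61503548] [-0.00193535  0.00338115  0.99999241]
```

```bash
python3 -m jog '[[[-4,0,0],[-0.003,-0.002,0],100],[[-4,0,0],[0,0,0],100],[[-2,0,0],[0,0,0],100],[[-2,0,0],[0,0,0],100],[[0,0,0],[0,0,0],100]]'; python3 -m jog '[[[-2,0,0],[0,0,0],100],[[-2,0,0],[0,0,0],100],[[-2,0,0],[0,0,0],100],[[0,0,0],[0,0,0],100]]'
```

```text
clock: 13.72
position: [580.0, -304.2, 112.1]
orientation: [[0.108, -0.994, 0.002], [-0.994, -0.108, -0.0], [0.001, -0.002, -1.0]]
wrist_force: [-0.6, 0.5, -0.8]
grip_width: 88.0
clock: 14.05
position: [579.2, -299.7, 112.4]
orientation: [[0.107, -0.994, 0.003], [-0.994, -0.107, -0.003], [0.004, -0.002, -1.0]]
wrist_force: [-0.0, -0.1, 0.0]
grip_width: 87.7
```

```bash
python3 -m jog '[[[-2,0,0],[0,0,0],100],[[-2,0,0],[0,0,0],100],[[-1,0,0],[0,0,0],100]]'; python3 -m jog '[[[-2,0,0],[0,0,0],100],[[-2,0,0],[0,0,0],100]]'; python3 -c "
from h import *
s=r.read_state();print(s['qpos'],s['orientation'].T@[0,0,-1])"
```

```text
clock: 14.3
position: [578.8, -297.6, 112.7]
orientation: [[0.105, -0.994, 0.005], [-0.994, -0.105, -0.007], [0.008, -0.004, -1.0]]
wrist_force: [1.6, -5.5, -2.7]
grip_width: 87.8
clock: 14.47
position: [578.8, -297.7, 113.0]
orientation: [[0.104, -0.995, 0.007], [-0.994, -0.104, -0.013], [0.014, -0.006, -1.0]]
wrist_force: [1.3, -8.4, -2.9]
grip_width: 87.6
[ 0.40445077  0.55049917 -0.01284334  1.65024958  0.02021314  0.92940511
 -2.6559133 ] [-0.01385189  0.00564403  0.99988813]
```

```bash
python3 -m jog '[[[-4,0,0],[0.006,-0.014,0],100],[[-5,0,0],[0,0,0],100],[[-6,0,0],[0,0,0],100]]'; python3 - <<'E'
from h import *
s=r.read_state();print(s['qpos'][6],s['orientation'].T@[0,0,-1],s['wrist_force'])
a=grab("scene","s9");w=grab("wrist","w10")
cv2.imwrite("pics/c9.png",np.hstack([cv2.resize(a["color"][110:260,140:350],(448,320),interpolation=cv2.INTER_CUBIC),cv2.resize(w["color"],(427,320))])[:, :800][...,::-1])
f=a;W=cloud(f);hsv=cv2.cvtColor(f["color"],cv2.COLOR_RGB2HSV)
th=np.radians(6.25);x=np.array([np.cos(th),np.sin(th)]);y=np.array([-x[1],x[0]])
def st(P): P=P[:,:2]-[551.7,-70.4]; return np.c_[P@x,P@y]
m=(abs(W[...,2]-130)<15)&(hsv[...,1]<40)&(hsv[...,2]>150)
k,lab,sta,ce=cv2.connectedComponentsWithStats(m.astype(np.uint8),connectivity=4)
for i in range(1,k):
    if sta[i,4]>400:
        v,u=np.nonzero(lab==i);print(sta[i,4],cv2.minAreaRect(st(cast(f,np.c_[u,v],130)).astype(np.float32)))
for n,f in(("s",a),("w",w)):
    W=cloud(f);hsv=cv2.cvtColor(f["color"],cv2.COLOR_RGB2HSV)
    o=(hsv[...,0]>4)&(hsv[...,0]<15)&(hsv[...,1]>190)&(hsv[...,2]>100)&(abs(W[...,2]-136)<8)
    v,u=np.nonzero(o)
    if len(v)>20:print(n,len(v),cv2.minAreaRect(st(cast(f,np.c_[u,v],136)).astype(np.float32)),np.median(W[o][:,2]))
E
```

```text
clock: 14.72
position: [578.1, -297.8, 114.8]
orientation: [[0.099, -0.995, 0.02], [-0.995, -0.099, -0.019], [0.021, -0.018, -1.0]]
wrist_force: [3.3, -18.4, -3.6]
grip_width: 87.9
-2.6606478600350996 [-0.02078506  0.01764301  0.99962828] [  3.25268159 -18.4145878   -3.58842711]
2017 ((-0.35821533203125, -163.45486450195312), (114.34284210205078, 300.0148010253906), 89.61209869384766)
3327 ((0.073211669921875, 0.313262939453125), (185.9813995361328, 299.3702697753906), 89.86726379394531)
3078 ((0.5002288818359375, 169.89352416992188), (298.92718505859375, 136.87440490722656), 0.02989712730050087)
444 ((76.25659942626953, 801.3637084960938), (374.98199462890625, 108.50921630859375), 2.037579298019409)
s 119 ((2.946216583251953, -98.11163330078125), (34.652992248535156, 91.37921905517578), 89.04255676269531) 135.9523236643319
```

View pics/c9.png

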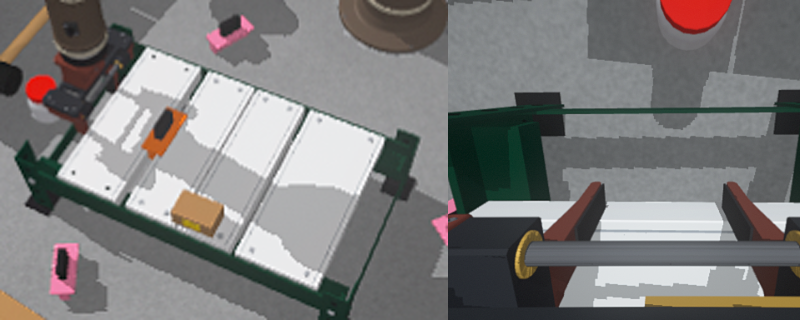

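The panel is now at stand y −163.5 and stalls under 18 N, so the joint is tight. The tips have crept up slightly, so I'll settle to a steady hold with a little downward correction.

```bash
python3 -m jog '[[[-3,0,1],[0.01,-0.012,0],100],[[-4,0,1],[0,0,0],100]]'; python3 - <<'E'
from h import *
for i in range(6):
    f=r.grab_frame("side"); s=r.read_state();print(s['clock'],s['position'].round(1),s['wrist_force'].round(1),(s['orientation'].T@[0,0,-1]).round(3),abs(s['qvel']).max().round(4))
E
```

```text
clock: 14.98
position: [577.9, -298.1, 114.6]
orientation: [[0.096, -0.995, 0.033], [-0.995, -0.097, -0.015], [0.018, -0.031, -0.999]]
wrist_force: [-0.9, -11.5, 3.4]
grip_width: 88.1
15.0333 [ 577.9 -298.1  114.6] [ 0.3 -9.9 -0.4] [-0.02   0.031  0.999] 0.0071
15.0833 [ 577.9 -298.   114.6] [  1.1 -11.1  -0.2] [-0.019  0.031  0.999] 0.0044
15.1333 [ 578.  -298.1  114.6] [-0.3 -9.6  1. ] [-0.019  0.031  0.999] 0.0015
15.1833 [ 577.9 -298.1  114.6] [ -0.3 -10.9   0.6] [-0.019  0.031  0.999] 0.0014
15.2333 [ 577.9 -298.   114.6] [  0.9 -10.5   0.1] [-0.019  0.031  0.999] 0.0015
15.2833 [ 578.  -298.   114.6] [ -0.5 -10.5   0.3] [-0.019  0.031  0.999] 0.0014
```

```bash
python3 - <<'E'
from h import *
f=grab("scene","s10");W=cloud(f);hsv=cv2.cvtColor(f["color"],cv2.COLOR_RGB2HSV)
th=np.radians(6.25);x=np.array([np.cos(th),np.sin(th)]);y=np.array([-x[1],x[0]])
m=(abs(W[...,2]-130)<15)&(hsv[...,1]<40)&(hsv[...,2]>80)
P=W[m];S=np.c_[(P[:,:2]-[551.7,-70.4])@x,(P[:,:2]-[551.7,-70.4])@y]
for a,b in((-215,-190),(-190,-165),(-165,-140),(-140,-120),(-80,80)):
    k=(S[:,1]>a)&(S[:,1]<b)&(abs(S[:,0])<140);print(a,k.sum(),np.median(P[k,2]).round(1))
o=(hsv[...,2]<60)&(abs(W[...,2]-168)<5)
Q=W[o][:,:2]-[551.7,-70.4];Q=np.c_[Q@x,Q@y];Q=Q[(abs(Q[:,1]+100)<25)&(abs(Q[:,0])<40)]
print('rib',len(Q),Q.mean(0))
s=r.read_state();print(s['wrist_force'].round(1))
r.finish_job()
E
```

```text
-215 429 130.0
-190 431 129.8
-165 449 130.1
-140 335 129.8
-80 2711 129.7
rib 33 [-2.74192146e-02 -9.83568721e+01]
[  0.6 -10.6   0. ]
the job is handed in; nothing more can be done
```

I set the orange spacer in the wide joint on the −y side, let go of it, and pushed the loose panel up until it stopped. I handed the job in at about 15.4 s on the robot's clock with the arm still pressing.

**Spacer:** I lowered it in under control with no jamming. After release its flange was at 135.6 mm, square to the stand to 0.1°, about 1 mm from the middle of the joint.

**Panel:** The fingers reached a stop and the panel didn't move when the push rose from 8 N to 18 N. I then settled to a steady hold of about 10.5 N with almost no vertical force. The last camera checks put the panel centre at stand y = −163.5 mm (expected −163), rotated about 0.007 rad. Its top was flat at 130 mm.

**Less certain:**
- **Spacer position:** under the push, its rib measured y ≈ −98.4 mm from the scene camera, where −100 was expected. That is inside the tolerance and within the camera's error of about 2 mm.
- **Contact forces:** I couldn't measure the force between panel, spacer and fixed panel directly. I inferred it from the steady push and the stop.
- **Tool tilt:** the tool ended tilted by about 0.035 rad from the push.
- **Other objects:** I didn't measure these again at the end. The screw box looked unmoved in the last picture I viewed.

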